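Shut the full vial box on the ship's lab bench

TASK

The ship is about to roll: shut the vial box that is full of yellow-capped vials. Swing its blue lid over and press it down flat, so that the tab drops behind the front rim and the lid lies fully home. Leave the empty box standing open, and do not knock over or shift the little red-capped jar.

Things in the scene. Friction and masses are not known exactly. Their poses are not given: they have to be found in the camera images.
- vial_box: The box to shut: white, fixed to the bench, 100 (its x) x 84 (its y) x 50 mm high, 12 yellow-capped vials inside (tops 44 mm up). Origin: centre of its underside. Its front rim, where the tab goes, is its -x side (towards the robot at yaw 0); the lid's hinge line runs along its y, 50 mm to +x of the origin, 50.5 mm up. On the left, middle or right of the bench, yaw within 0.9 rad of 0.
- vial_lid (a joint): Angle (rad) of vial_box's blue lid: 0 shut flat, 1.57 upright, more leans back to its +x (stop at 2.1). Panel 104 mm from hinge to free edge, 84 wide, 4 thick; shut, its top is 54.5 mm above the bench. The tab, 50 wide, 16 deep, is on the inner face, 12 mm short of the free edge. Stiff hinge: the lid stays wherever it is left; 1 to 2 N at the free edge swings it.
- spare_edge (a point): Middle of the free edge of the spare box's open blue lid. That box is the same as vial_box but empty (dark holes) and must stay open: lid near upright on the same stiff hinge, it too turned up to 0.9 rad, free edge 145 to 160 mm above the bench. It stands in another of the three places, at least 240 mm from vial_box, centre to centre.
- jar: Small white jar with a red cap, 48 mm across and 65 mm high, standing loose in the third of the three places. Origin: centre of its underside.
Not all that is in view belongs to the job. What is shaped like the jar but green or turquoise is not meant.

How it is judged (in metres and radians):
At the end, for the whole second after the job is handed in: The lid of the full box is at rest within 0.1 rad of flat (free edge less than about 10 mm up, tab behind the front rim); the free edge of the empty box's lid is within 30 mm of where it started; the jar stands upright (within 0.2 rad) within 30 mm of where it started (value of joint vial_lid below 0.1 rad and velocity of joint vial_lid between -0.1 and 0.1 rad/s and distance of each of spare_edge, jar from where it was at the start of the episode below 0.03 m and angle between jar's own z axis and vertical below 0.2 rad); the robot touches nothing.
It fails at once if the empty box's lid is swung (its free edge moves more than 50 mm) (distance of spare_edge from where it was at the start of the episode above 0.05 m).
It fails at once if the jar is knocked over (tilts more than 0.6 rad) (angle between jar's own z axis and vertical above 0.6 rad).
It also fails if it takes over 32 s, if anything falls off the work surface, if the arm or the gripper's body presses on something with over 40 N, if the wrist force passes 120 N, or if a joint passes its speed limit or range.

ROBOT

A 6-joint arm with a two-finger parallel gripper is mounted at the origin on the work surface. World frame = base frame: x ahead of the robot, y to its left, z up, the work surface at z = 0. Lengths are in m, angles in degrees, forces in N, time in s.
With the tool pointing down it reaches from about 0.325 to 0.9 m from the base axis. Payload 6.1 kg.
Tool frame: the origin (TCP) lies at the very end of the fingers, on their centre line; the grasp point (between the pads) lies 19 mm behind it; z points along the fingers, x is the direction in which the jaws open and shut, and the axes are right-handed (so a half turn about z gives the same grasp; the last joint's range is limited). The gripper opens to 87 mm and grips with 3 to 60 N. Pads are 19 mm wide; open, the fingers measure 117 mm over their backs; the gripper's body (75 mm by 190 mm) begins 51 mm behind the grasp point.
Start: joints at [-80.163, 12.628, 87.462, -0, 79.91, -7.225], TCP at [0.183, -0.597, 0.223] pointing down, gripper open.
Joint ranges: [-170.65, 170.65], [-52.31, 119.04], [5.05, 147.46], [-71.25, 251.25], [11.57, 151.72], [-153.62, 153.62]. Speed limits (degrees/s): [147.25, 147.25, 172.46, 180, 180, 180].

INTERFACE

Orientations are given as [roll, pitch, yaw] about the fixed x, y, z axes, in that order (R = Rz(yaw) Ry(pitch) Rx(roll)).
In Python, from plant import ctrl gives the robot as it stands.
- The arm moves only by the tool move_arm, never from a script. Its argument "plan" is a list that holds one entry, the list of rows, each a list of 7 numbers: the shift along the tool's x, y, z in m, then the turn, a rotation vector about the tool's x, y, z in rad, then the opening, from -1 (shut) to 1 (fully open). In form: [[[tx, ty, tz, rx, ry, rz, jaw], ...]]. A call has 1 to 12 rows; each row shifts and turns the commanded pose from where the row before left it, along the tool's axes as they then stand; what a row does not reach is not made up. A row lasts 1/8 s, in which the tool goes at most 62.5 mm and 10.7 degrees, less where a joint would pass 70% of its speed; a pose out of reach is approached as far as the arm can. A call is refused whole if a number of a shift passes 0.0625 or a number of a turn 0.188, either way. A call with a gripper value outside its range is refused whole. The fingers move at their own pace and stop on an object; "force" is the grip in N (left out, the last holds). Time passes only in rows, so rows that do not move let the fingers close. It gives the time, the measured TCP pose, the force and the opening at its end, in the units of the state.
- ctrl.sense(): the state, without advancing time (a new reading comes with each control period).
- ctrl.read_camera(name): name is "scene" or "top" or "wrist"; returns a dict with "color" (480x640x3 uint8, red, green, blue), "fx", "fy", "cx", "cy" (pixels), "R" (3x3) and "t" (3): a world point X has camera coordinates R X + t. Camera axes: x right, y down, z forward; pixel columns grow to the right and rows downward; lengths in m; the calibration is good to about 2 mm. A picture is of the moment at which its call begins. There is no depth.
- ctrl.close_job(): hands the job in, once; it reports no verdict.
The state is a dict: "clock": time; "q": joint angles; "qvel": joint speeds; "joint_torque": joint torques, N m; "tool_pos": TCP position; "tcp_rot": TCP orientation; "wrist_force": force on the tool from outside, world axes, zero at the start; "moment": the same for the moment, N m; "grip_width": finger opening in m.
Only numpy, scipy, OpenCV 4.12 (cv2) and the standard library are available. Lean on these libraries where they do the work, as an engineer would, in place of code of your own. Each camera call takes 0.05 s, during which the arm holds its last target. There are 200 camera calls.

## Working session

There is one attempt and no reset: what is moved stays moved. The work goes in short steps, Python scripts to look and compute and a tool call to move; the robot and the scene stay as the last step left them, time stands still between calls to the robot, and variables do not carry over. Pictures are saved under pics/ and viewed, about 8 in all and at most 12, crops included, and the job is handed in when it is done.

Besides the shell and the picture viewer there is one more tool, called after ">>>" as name(argument=value, ...), one argument or row to a line, values as JSON. move_arm: Moves the arm, as the interface text tells. Its arguments: {"type":"object","properties":{"plan":{"type":"array"},"force":{"type":"number"}},"required":["plan"]}

```bash
mkdir -p pics; ls
python3 - <<'E'
from plant import ctrl
import cv2,numpy as np,pickle
s=ctrl.sense();print(s)
for n in("scene","top"):
    c=ctrl.read_camera(n);pickle.dump(c,open(f"{n}0.pkl","wb"))
    cv2.imwrite(f"pics/{n}0.png",c["color"][...,::-1]);print(n,c["fx"],c["cx"],c["cy"],np.round(c["R"],4).tolist(),np.round(c["t"],4))
E
```

```text
pics
{'clock': 0.0, 'q': array([-8.01620397e+01,  1.26739981e+01,  8.75247944e+01, -6.17388975e-04,
        7.99103060e+01, -7.22421953e+00]), 'qvel': array([-0.11283188, -0.03461487, -0.04190198,  0.03924804,  0.09000498,
       -0.00239725]), 'joint_torque': array([-2.77175868e-04, -4.94608963e+01, -3.87381327e+01,  6.98256469e-02,
        5.72529389e-02, -1.38414266e-04]), 'tool_pos': array([ 0.18327645, -0.59688401,  0.22145967]), 'tcp_rot': array([-1.79986883e+02,  1.08308818e-01, -7.29376991e+01]), 'wrist_force': array([-0.96596548,  0.59016777, -0.20500479]), 'moment': array([ 0.00746078, -0.06026327,  0.03204999]), 'grip_width': 0.0870173045912161}
scene 512.3074596065059 317.78127016403124 243.1998674282648 [[0.5542, 0.8321, -0.0207], [0.4542, -0.3231, -0.8302], [-0.6975, 0.4507, -0.557]] [-0.2919 -0.1914  1.4694]
top 456.22459114196835 319.73221283584144 242.39135810335023 [[0.0139, -0.9997, -0.0188], [-0.9953, -0.012, -0.0963], [0.096, 0.02, -0.9952]] [0.0135 0.4991 0.9221]
```

View pics/scene0.png

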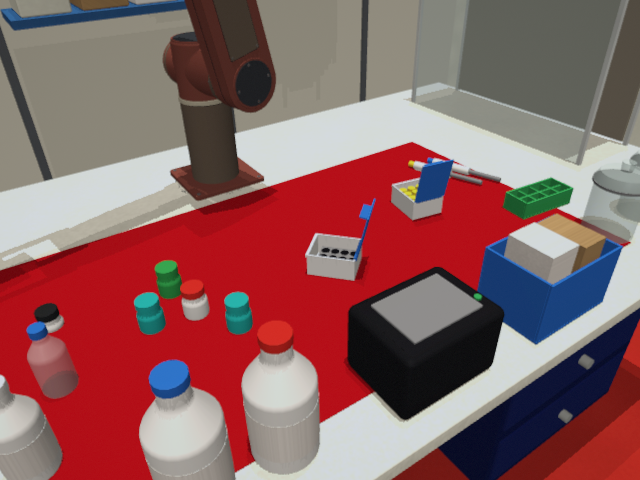

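View pics/top0.png

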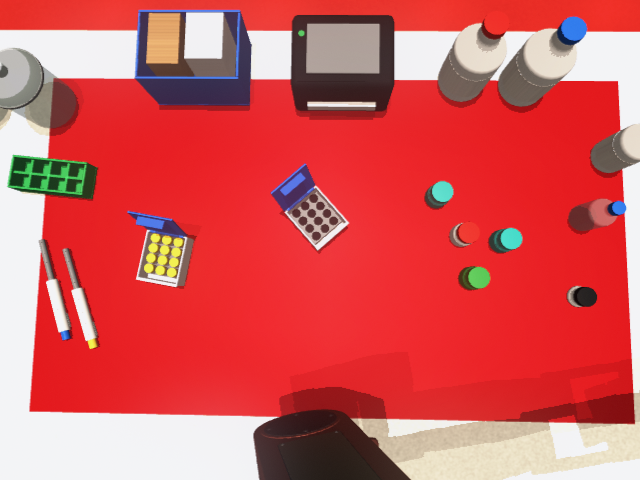

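The top view shows the full box (yellow caps) at about (165,255). The empty box with dark holes is at (317,217). The red-capped jar is at (465,234), and the green and turquoise lookalikes around it are not meant. I'll confirm the full box in one enlarged crop.

Run:
```python
import cv2
a=cv2.imread("pics/top0.png")[200:300,110:210];b=cv2.imread("pics/scene0.png")[150:230,380:460]
o=cv2.hconcat([cv2.resize(a,(400,400),interpolation=cv2.INTER_CUBIC),cv2.resize(b,(400,400),interpolation=cv2.INTER_CUBIC)])
cv2.imwrite("pics/crop1.png",o)
```

```text
(no output)
```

View pics/crop1.png

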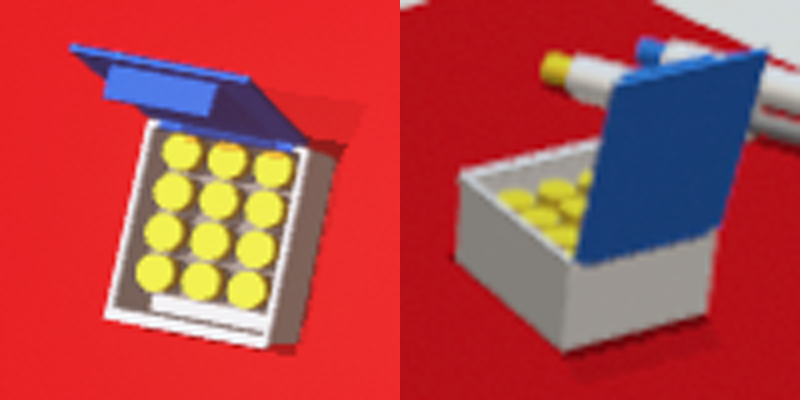

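The crop confirms it: this is the full box, with yellow caps, its tab facing the robot side and the lid near upright. Now I'll fit its pose.

```bash
cat > h.py <<'E'
import numpy as np,pickle
from scipy.optimize import least_squares
C={n:pickle.load(open(f"{n}0.pkl","rb")) for n in("scene","top")}
def proj(n,X):
    c=C[n];p=c["R"]@np.array(X)+c["t"];return np.array([c["fx"]*p[0]/p[2]+c["cx"],c["fy"]*p[1]/p[2]+c["cy"]])
def ray(n,u,v,z):
    c=C[n];d=c["R"].T@np.array([(u-c["cx"])/c["fx"],(v-c["cy"])/c["fy"],1]);o=-c["R"].T@c["t"];return o+d*(z-o[2])/d[2]
def w(p,X):
    x,y,a=p[:3];return [x+np.cos(a)*X[0]-np.sin(a)*X[1],y+np.sin(a)*X[0]+np.cos(a)*X[1],X[2]]
def lid(th,y,r=.104,h=.0):  # h: above/outer offset from hinge line
    return [.05-r*np.cos(th)+h*np.sin(th),y,.0505+r*np.sin(th)+h*np.cos(th)]
E
python3 - <<'E'
from h import *
f,b,Y=-.05,.05,.042
T=[((f,Y,.05),136,279.25),((f,-Y,.05),177,286.75),((b,Y,.05),147.5,230),((b,-Y,.05),186.75,236.75)]
S=[((b,-Y,0),413,220.4),((b,Y,0),441.4,212.4),((f,-Y,0),392,202),((f,-Y,.05),392,185)]
def res(p):
    r=[proj("top",w(p,X))-(u,v) for X,u,v in T]+[proj("scene",w(p,X))-(u,v) for X,u,v in S]
    for n,y,u,v in(("top",Y,128,211.25),("top",-Y,172,219.5),("scene",-Y,424,166.4),("scene",Y,453.4,160)):
        r.append(proj(n,w(p,lid(p[3],y,h=.002)))-(u,v))
    return np.ravel(r)
g=ray("top",165,255,.05);s=least_squares(res,[g[0],g[1],-.1,1.6],loss="soft_l1")
print(np.round(s.x,4),np.round(res(s.x),1))
p=s.x;print("edge",w(p,lid(p[3],0)))
for nm,u,v,z in(("spare c",317,217,.05),("spare edge",290,185,.15),("jar",466,233,.065)):print(nm,np.round(ray("top",u,v,z),3))
E
```

```text
[ 0.4617  0.3394 -0.1651  1.7655] [ 0.  -1.  -0.5 -1.1 -0.9 -0.2 -0.   0.2 -1.4 -0.2 -1.1  0.1 -1.7  0.1
 -0.5 -0.2 -1.1 -0.3 -0.2 -0.5 -1.5  0.3  0.1 -0.5]
edge [np.float64(0.5308642378876354), np.float64(0.3278923008211784), np.float64(0.15253526766091458)]
spare c [0.548 0.026 0.05 ]
spare edge [0.591 0.073 0.15 ]
jar [ 0.517 -0.27   0.065]
```

>>> move_arm(
  plan=[
    [[0, 0, -0.027, 0, 0, 0.154, -1], [0, 0, -0.027, 0, 0, 0.154, -1], [0, 0, -0.027, 0, 0, 0.154, -1], [-0.057, -0.014, 0, 0, 0, 0, -1], [-0.057, -0.014, 0, 0, 0, 0, -1], [-0.057, -0.014, 0, 0, 0, 0, -1], [-0.057, -0.014, 0, 0, 0, 0, -1], [-0.057, -0.014, 0, 0, 0, 0, -1], [-0.057, -0.014, 0, 0, 0, 0, -1], [-0.057, -0.014, 0, 0, 0, 0, -1], [-0.057, -0.014, 0, 0, 0, 0, -1], [0, 0, 0, 0, 0, 0, -1]],
  ],
)

```text
clock: 1.6
tool_pos: [0.3694, -0.1624, 0.3034]
tcp_rot: [-180.0, 0.1, -99.0]
wrist_force: [-0.2, -0.9, -0.3]
grip_width: 0.0005
```

>>> move_arm(
  plan=[
    [[-0.0567, -0.0143, 0, 0, 0, 0.008, -1], [-0.0567, -0.0143, 0, 0, 0, 0, -1], [-0.0567, -0.0143, 0, 0, 0, 0, -1], [-0.0567, -0.0143, 0, 0, 0, 0, -1], [-0.0567, -0.0143, 0, 0, 0, 0, -1], [-0.0567, -0.0143, 0, 0, 0, 0, -1], [-0.0567, -0.0143, 0, 0, 0, 0, -1], [-0.0567, -0.0143, 0, 0, 0, 0, -1], [-0.0567, -0.0143, 0, 0, 0, 0, -1], [0, 0, 0, 0, 0, 0, -1]],
  ],
)

```text
clock: 2.85
tool_pos: [0.583, 0.3166, 0.2999]
tcp_rot: [179.8, -0.1, -99.7]
wrist_force: [-0.5, -0.3, -0.1]
grip_width: 0.0003
```

```bash
cat >> h.py <<'E'
P=[.4617,.3394,-.1651]
def box(t):
    c,s=np.cos(P[2]),np.sin(P[2]);d=np.array(t[:2])-P[:2];return np.round([c*d[0]+s*d[1],-s*d[0]+c*d[1],t[2]],4)
E
python3 - <<'E'
from h import *
from plant import ctrl
s=ctrl.sense();print(s["clock"],s["tool_pos"],s["tcp_rot"],np.round(s["q"],1),"box frame",box(s["tool_pos"]))
for th in(1.766,1.5,1.2,.9,.6,.3,.1,0):
    q=lid(th,0,.088,.004);print(th,"tcp target bx,z",round(q[0]+.0095,4),round(q[2],4))
E
```

```text
2.85 [0.58299218 0.31663573 0.29990893] [ 1.79775744e+02 -1.17129999e-01 -9.97337778e+01] [ 21.7  16.1  75.2   0.   89.  121.4] box frame [ 0.1234 -0.0025  0.2999]
1.766 tcp target bx,z 0.0805 0.1361
1.5 tcp target bx,z 0.0573 0.1386
1.2 tcp target bx,z 0.0313 0.134
0.9 tcp target bx,z 0.0079 0.1219
0.6 tcp target bx,z -0.0109 0.1035
0.3 tcp target bx,z -0.0234 0.0803
0.1 tcp target bx,z -0.0277 0.0633
0 tcp target bx,z -0.0285 0.0545
```

>>> move_arm(
  plan=[
    [[0, 0, 0.055, 0, 0, 0, -1], [0, 0, 0.055, 0, 0, 0, -1], [0, 0, 0.055, 0, 0, 0, -1], [0, 0, 0, 0, 0, 0, -1], [0, 0.0165, 0, 0, 0, 0, -1], [0, 0.0165, 0, 0, 0, 0, -1], [0, 0.0165, 0, 0, 0, 0, -1], [0, 0.0165, 0, 0, 0, 0, -1], [0, 0.013, 0, 0, 0, 0, -1], [0, 0.013, 0, 0, 0, 0, -1], [0, 0, 0, 0, 0, 0, -1]],
  ],
)

```text
clock: 4.22
tool_pos: [0.4902, 0.3309, 0.1382]
tcp_rot: [179.9, -0.0, -99.8]
wrist_force: [0.3, -0.0, -0.7]
grip_width: 0.0003
```

Run:
```python
from h import *
from plant import ctrl
import cv2
s=ctrl.sense();print(s["clock"],s["wrist_force"],"box frame",box(s["tool_pos"]))
c=ctrl.read_camera("scene")["color"];d=ctrl.read_camera("top")["color"]
o=cv2.hconcat([cv2.resize(i,(400,400),interpolation=cv2.INTER_CUBIC) for i in(c[110:240,350:480],d[180:310,90:220])])
cv2.imwrite("pics/m1.png",o[...,::-1])
```

```text
4.225 [ 0.31535946 -0.01588876 -0.70920351] box frame [ 0.0295 -0.0037  0.1382]
```

View pics/m1.png

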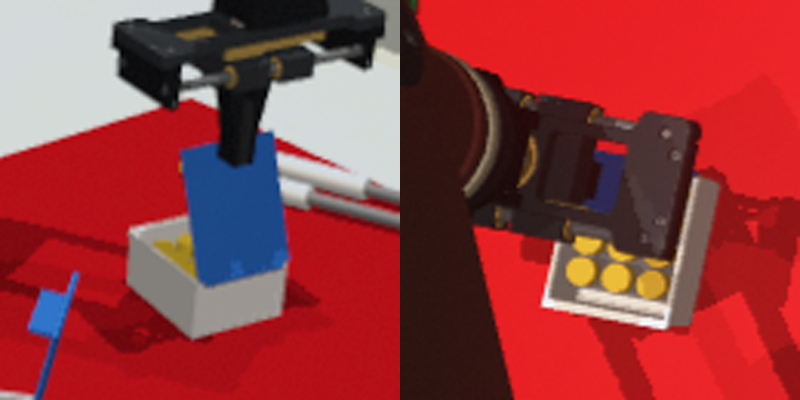

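The picture shows the closed fingertip behind the lid, centred. The lid has swung just past upright towards shut (right crop, about (610,185)). I'll continue along the arc.

>>> move_arm(
  plan=[
    [[0, 0.011, 0.008, 0, 0, 0, -1], [0, 0.011, 0.008, 0, 0, 0, -1], [0, 0.0095, 0.0095, 0, 0, 0, -1], [0, 0.0095, 0.0095, 0, 0, 0, -1], [0, 0.006, 0.0115, 0, 0, 0, -1], [0, 0.006, 0.0115, 0, 0, 0, -1], [0, 0.002, 0.008, 0, 0, 0, -1], [0, 0.002, 0.008, 0, 0, 0, -1], [0, 0, 0, 0, 0, 0, -1]],
  ],
)

```text
clock: 5.45
tool_pos: [0.4349, 0.3402, 0.0636]
tcp_rot: [179.9, -0.1, -99.9]
wrist_force: [0.4, 0.3, 0.1]
grip_width: 0.0001
```

>>> move_arm(
  plan=[
    [[0, 0, 0.004, 0, 0, 0, -1], [0, 0, 0.003, 0, 0, 0, -1], [0, 0, 0.002, 0, 0, 0, -1], [0, 0, 0.0015, 0, 0, 0, -1], [0, 0, 0, 0, 0, 0, -1], [0, 0, 0, 0, 0, 0, -1]],
  ],
)

```text
clock: 6.2
tool_pos: [0.4355, 0.3406, 0.0547]
tcp_rot: [-180.0, 0.0, -99.9]
wrist_force: [-2.7, -0.7, 5.2]
grip_width: 0.0009
```

>>> move_arm(
  plan=[
    [[0, 0, 0.0015, 0, 0, 0, -1], [0, 0, 0.0015, 0, 0, 0, -1], [0, 0, 0, 0, 0, 0, -1], [0, 0, 0, 0, 0, 0, -1]],
  ],
)

```text
clock: 6.7
tool_pos: [0.4357, 0.3408, 0.0542]
tcp_rot: [-180.0, 0.0, -99.8]
wrist_force: [-11.3, -6.5, 23.9]
grip_width: 0.0002
```

It has bottomed at 54 mm with 24 N. Now I'll lift clear and check.

>>> move_arm(
  plan=[
    [[0, 0, -0.01, 0, 0, 0, -1], [0, 0, -0.03, 0, 0, 0, -1], [0, 0, -0.05, 0, 0, 0, -1], [0, 0, -0.05, 0, 0, 0, -1], [0, 0, -0.05, 0, 0, 0, -1], [0, 0, -0.03, 0, 0, 0, -1], [-0.05, 0, 0, 0, 0, 0, -1], [-0.05, 0, 0, 0, 0, 0, -1], [-0.05, 0, 0, 0, 0, 0, -1], [-0.03, 0, 0, 0, 0, 0, -1], [0, 0, 0, 0, 0, 0, -1], [0, 0, 0, 0, 0, 0, -1]],
  ],
)

```text
clock: 8.2
tool_pos: [0.4662, 0.5172, 0.2705]
tcp_rot: [180.0, -0.1, -99.9]
wrist_force: [-0.3, -1.0, 0.7]
grip_width: 0.0008
```

Run:
```python
from h import *
from plant import ctrl
import cv2
s=ctrl.sense();print(s["clock"],s["wrist_force"],s["tool_pos"])
c=ctrl.read_camera("scene")["color"].copy();d=ctrl.read_camera("top")["color"].copy()
for n in("scene","top"): print(n,[np.round(proj(n,w(P,lid(0,y,h=.004))),1).tolist() for y in(.042,-.042)],"if 0.1rad",[np.round(proj(n,w(P,lid(.1,y,h=.004))),1).tolist() for y in(.042,-.042)])
a=[cv2.resize(i,(400,400),interpolation=cv2.INTER_CUBIC) for i in(c[150:230,380:460],d[200:300,110:210])]
b=[cv2.resize(i,(400,200)) for i in(c[190:350,130:450],d[130:290,250:570])]
cv2.imwrite("pics/m2.png",cv2.vconcat([cv2.hconcat(a),cv2.hconcat(b)])[...,::-1])
```

```text
8.2 [-0.29462062 -0.98814157  0.72485859] [0.46620563 0.51717274 0.27054571]
scene [[418.9, 175.9], [390.8, 182.6]] if 0.1rad [[419.4, 172.5], [391.2, 179.1]]
top [[134.7, 280.1], [175.4, 287.6]] if 0.1rad [[132.6, 279.6], [173.7, 287.2]]
```

View pics/m2.png

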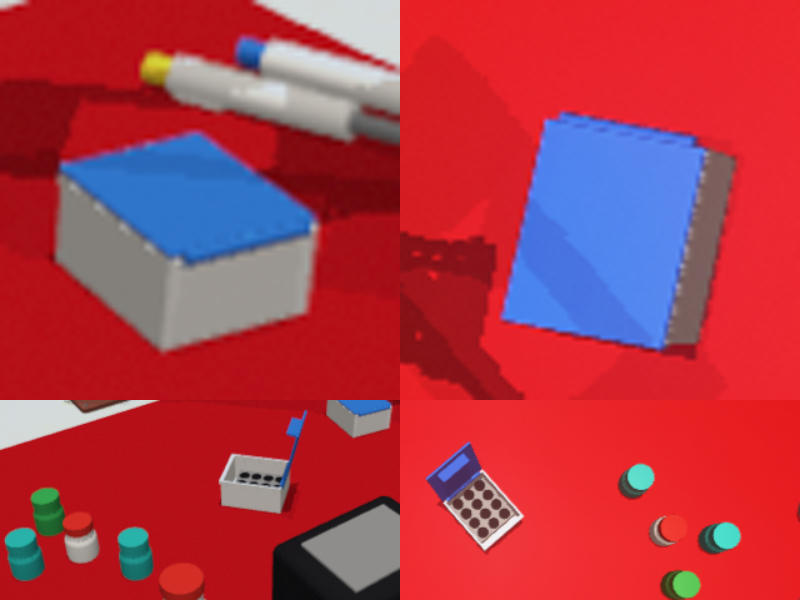

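The lid lies flat. Its front corner is at scene (391.6,183), against a predicted 182.6 when shut and 179.1 at 0.1 rad. The spare lid and jar look unmoved, so I'm handing in.

```bash
python3 -c "
from plant import ctrl
print(ctrl.close_job())"
```

```text
the job is handed in; nothing more can be done
None
```

The box full of yellow-capped vials is shut, and I handed the job in at about 8.3 s of the 32 s allowed. I swung the blue lid over from behind with the closed fingertips, then pressed it down flat.

- **Lid:** the fingertips stopped at 54.2 mm under 24 N, where a fully shut lid's top should be at 54.5 mm. After I lifted clear, the lid's front edge was within about 1 pixel of the shut position in both cameras. At 0.1 rad it would sit about 3.5 pixels higher in the scene view.
- **Empty box and jar:** in the last pictures the empty box was still open and the red-capped jar was upright. I judged both unmoved by eye rather than measuring their shift, but the arm passed well above them.
- **Robot:** at hand-in the arm was clear of everything, at a height of 0.27 m, with only about 1 N of noise on the wrist.

No check failed or disagreed. `ctrl.close_job()` gave no verdict, as expected.

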